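# Zero the sample mill and set it four clicks open

## Robot

A 7-joint arm with a two-finger parallel gripper is mounted at the origin on the work surface. World frame = base frame: x ahead of the robot, y to its left, z up, the work surface at z = 0. Lengths are in m, angles in rad, forces in N, time in s.
With the tool pointing down it reaches from about 0.425 to 0.95 m from the base axis. Payload 4.7 kg.
Tool frame: the origin (TCP) lies between the finger pads; the fingertips stand 25 mm ahead of it and the grasp point (between the pads) lies 6 mm ahead of it; x points along the fingers, z is the direction in which the jaws open and shut, and the axes are right-handed (so a half turn about x gives the same grasp; the last joint's range is limited). The gripper opens to 85 mm and grips with 20 to 120 N. Pads are 22 mm wide; open, the fingers measure 114 mm over their backs; the gripper's body (76 mm by 85 mm) begins 54 mm behind the grasp point. The pads swing forward as they close: fully open they stand 13 mm farther back than shut.
Start: joints at [-1.231, 0.469, -0.049, 1.532, 0.024, 1.141, -0.082], TCP at [0.243, 0.63, 0.256] pointing down, gripper open.
Joint ranges: [-2.59, 2.59], [-0.33, 1.99], [-1.39, 1.29], [0.1, 2.45], [-1.04, 4.18], [0.21, 1.99], [-2.66, 2.66]. Speed limits (rad/s): [2.57, 2.57, 3.14, 3.14, 3.14, 3.14, 3.14].

## Interface

Orientations are given as a 3x3 rotation matrix whose columns are the frame's x, y, z axes.
In Python, from rig import * gives the robot as it stands. Calls block until the motion is done:
- movep(position, orientation): joint-space move of the TCP to a pose.
- move_l(position, attitude=None, feed=0.15, until_force=None): straight line of the TCP; attitude=None keeps the orientation; feed is the mean speed in m/s. With until_force (N) it stops when the force on the tool has changed by that much, and returns True; else False.
- move_joints(angles): joint-space move.
- command_gripper(opening, newtons=None): finger opening in m; newtons is the grip in N (None keeps the last); returns when the fingers have stopped.
- sleep(seconds).
- inverse_kinematics(position, orientation): joint angles nearest the present ones, or None.
- sense(): the state.
- camera(name): name is "scene" or "top"; returns (picture, depth): 420x560x3 uint8, red, green, blue; 420x560 float32, m along the optical axis (not along the pixel's ray), 0 where there is no reading.
- camera_params(name): a dict with "K" (3x3 intrinsics, pixels), "position" and "rotation" of the camera in the world. Camera axes: x right, y down, z forward; pixel columns grow to the right and rows downward; lengths in m; the calibration is good to about 2 mm. A picture is of the moment at which its call begins. camera_params takes no time and is no camera call.
A pose or a line that the arm cannot do raises Unreachable and nothing moves.
- finish_job(): hands the job in, once; it reports no verdict.
The state is a dict: "time_s": time; "joint_pos": joint angles; "qd": joint speeds; "joint_efforts": joint torques, N m; "position": TCP position; "tcp_rot": TCP orientation; "wrist_force": force on the tool from outside, world axes, zero at the start; "ft_torque": the same for the moment, N m; "finger_gap": finger opening in m.
Only numpy, scipy, OpenCV 4.12 (cv2) and the standard library are available. Lean on these libraries where they do the work, as an engineer would, in place of code of your own. Each camera call takes 0.05 s, during which the arm holds its last target.

## Task

The sample mill has been brushed out and must be set again: turn its adjusting collar clockwise by the lever, gently, until you feel the burrs touch, without forcing them, and then back it off anticlockwise exactly four clicks. Finally put the dust cap back on the feed throat, fully home, without upsetting anything else on the bench.

Things in the scene. Friction and masses are not known exactly. Their poses are not given: they have to be found in the camera images.
- mill: Sample mill, fixed to the bench. Pale motor housing 120 mm across on a base plate 240 x 160 x 22 mm, aluminium burr chamber 124 mm across above it, then the dark steel adjusting collar, 104 mm across, top 212 mm above the bench, round the feed throat. Origin on the bench below the throat axis; -x is its front, with the chute and a steel cup; the base reaches 150 mm to the front, 90 mm to the back.
- throat_rim (a point): Centre of the mouth of the mill's feed throat, on its top edge, 220 mm above the bench. The throat is a fixed upright steel tube, 46 mm inside, 54 mm outside, standing 8 mm out of the collar. The collar and its lever turn about this upright axis.
- lever_post (a point): Middle of the upright black finger post on the collar's lever, 70 mm from the throat axis, 231 mm above the bench. A round sleeve, 14 mm across, 35 mm high, top at 250 mm, that spins freely on its pin; below it a foot 18 mm across and the lever arm, top at 211 mm. It swings round with the collar at constant height. x axis: outwards along the lever; z up.
- collar (a joint): Angle of the adjusting collar and its lever, rad, growing anticlockwise seen from above (coarser). Its zero means nothing for the setting. The clicks are notches 15 degrees (0.262 rad, 18 mm at the post) apart; let go, the collar settles in the nearest and stays. Turning on needs about 2 N at the post, most on leaving a notch, little half-way.
- burrs (a point): The burrs, down in the throat. They touch at a notch, the zero notch, whose angle cannot be seen and differs by up to 2 clicks either way from one mill to the next; the collar starts 2 to 7 clicks open of it. Clockwise past it the push rises by about 1.4 N per mm at the post: 10 N some 6 mm on; at 15 N (9 mm) burrs are damaged. Backing off, the next notch after the zero notch is click one.
- cap_center (a point): Middle (half-way up) of the loose grey plastic dust cap, about 110 g, 52 mm high, standing on its spigot. From below: spigot 42 mm across, 14 mm long, foot bevelled; flange 68 mm across, 7 mm thick; round knob 22 mm across, 31 mm high. This point is 26 mm above its underside. Fully home the flange lies on the throat's rim and this point is 12 mm above it. z up.
- jar: Bystander: brown glass sample jar, 62 mm across, 85 mm high, loose; origin at its underside.
- beaker: Bystander: open glass beaker, 66 mm across, 85 mm high, loose; origin at its underside.
- cup: Bystander: steel collecting cup, 60 mm across, 62 mm high, loose, standing on the mill's base plate under the chute; origin at its underside.
- wash_bottle: Bystander: white plastic bottle, 72 mm across, 170 mm high, loose; origin at its underside.
- brush: Bystander: cleaning brush, wooden handle, lying on the bench, loose.
- spatula: Bystander: slim steel sample spatula, 190 mm long, lying on the bench, loose.
There are look-alikes about, which are no part of the job. What is shaped like the part that bears cap_center but yellow is not meant.

How it is judged:
By the outcome, as a careful person would: the job done as asked, in the order asked, and still so for the second after the job is handed in, with the robot touching nothing.
It also fails if it takes over 72 s, if anything falls off the work surface, if the arm or the gripper's body presses on something with over 40 N, if the wrist force passes 120 N, or if a joint passes its speed limit or range.

## Working session

There is one attempt and no reset: what is moved stays moved. The work goes in short steps, each a Python script; the robot and the scene stay as the last script left them, time stands still between calls to the robot, and variables do not carry over. Pictures are saved under pics/ and viewed, and the job is handed in when it is done.

```bash
ls; mkdir -p pics
python3 - <<'E'
from rig import *
import cv2,numpy as np
for n in("scene","top"):
    p,d=camera(n); cv2.imwrite(f"pics/{n}0.png",cv2.cvtColor(p,cv2.COLOR_RGB2BGR)); np.save(f"{n}0.npy",d)
    print(n,camera_params(n))
s=sense();print(s)
E
```

```text
pics
scene {'K': array([[537.37689356,   0.        , 276.72528567],
       [  0.        , 537.37689356, 203.91133379],
       [  0.        ,   0.        ,   1.        ]]), 'position': array([1.25319774, 0.44030775, 1.41729868]), 'rotation': array([[-4.43162565e-01,  7.49605239e-01, -4.91628850e-01],
       [ 8.96440975e-01,  3.71013376e-01, -2.42368836e-01],
       [ 7.19929927e-04, -5.48125041e-01, -8.36396091e-01]])}
top {'K': array([[488.15924681,   0.        , 288.20798338],
       [  0.        , 488.15924681, 210.65788146],
       [  0.        ,   0.        ,   1.        ]]), 'position': array([0.38535237, 0.0514151 , 1.28531785]), 'rotation': array([[ 0.00891693, -0.99601135,  0.08877992],
       [-0.99990312, -0.00793222,  0.01143825],
       [-0.01068841, -0.08887332, -0.99598559]])}
{'time_s': 0.1, 'joint_pos': array([-1.23089147,  0.46938402, -0.04861411,  1.53354403,  0.02411901,
        1.14101192, -0.08229258]), 'qd': array([-0.00248838, -0.00212336, -0.00044481, -0.00262605,  0.00063945,
        0.00034679,  0.0004384 ]), 'joint_efforts': array([ 4.01588468e-04, -5.11516535e+01, -4.71642811e-02, -2.38392359e+01,
        1.07687802e-02,  4.41193522e-03, -2.50557923e-05]), 'position': array([0.2431479 , 0.62918209, 0.25536361]), 'tcp_rot': array([[-5.69651613e-04, -9.32780799e-01,  3.60443694e-01],
       [-1.66623968e-03,  3.60444137e-01,  9.32779313e-01],
       [-9.99998450e-01, -6.92263445e-05, -1.75956396e-03]]), 'wrist_force': array([ 0.98505556, -0.04653328, -0.23084672]), 'ft_torque': array([-0.02347811,  0.00900637, -0.04769674]), 'finger_gap': 0.0859074432938594}
```

View pics/scene0.png

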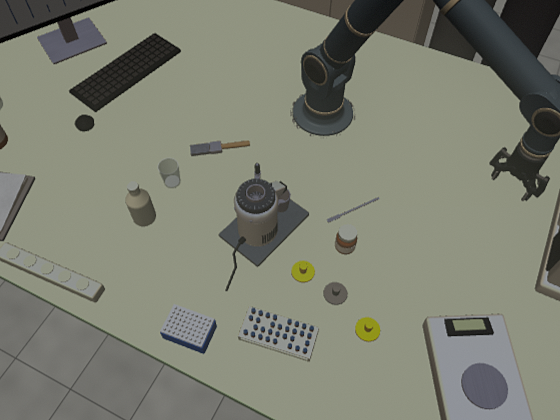

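View pics/top0.png

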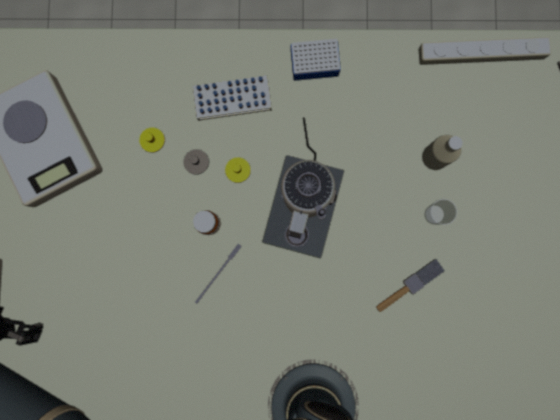

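Run:
```python
import cv2,numpy as np
t=cv2.imread("pics/top0.png");s=cv2.imread("pics/scene0.png")
a=cv2.resize(t[140:270,130:350],None,fx=3.6,fy=3.6,interpolation=cv2.INTER_CUBIC)
b=cv2.resize(s[150:310,200:390],None,fx=3.7,fy=3.7,interpolation=cv2.INTER_CUBIC)
cv2.imwrite("pics/c1.png",cv2.convertScaleAbs(a,alpha=1.6,beta=20));cv2.imwrite("pics/c2.png",cv2.convertScaleAbs(b,alpha=1.6,beta=20))
```

```text
(no output)
```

View pics/c1.png

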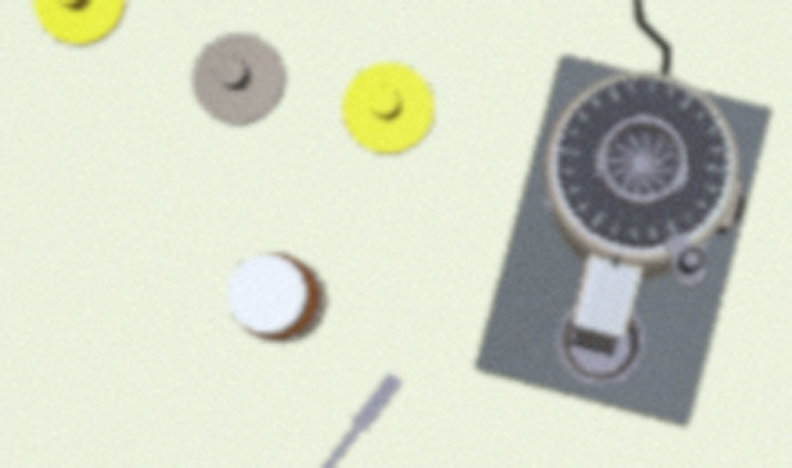

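View pics/c2.png

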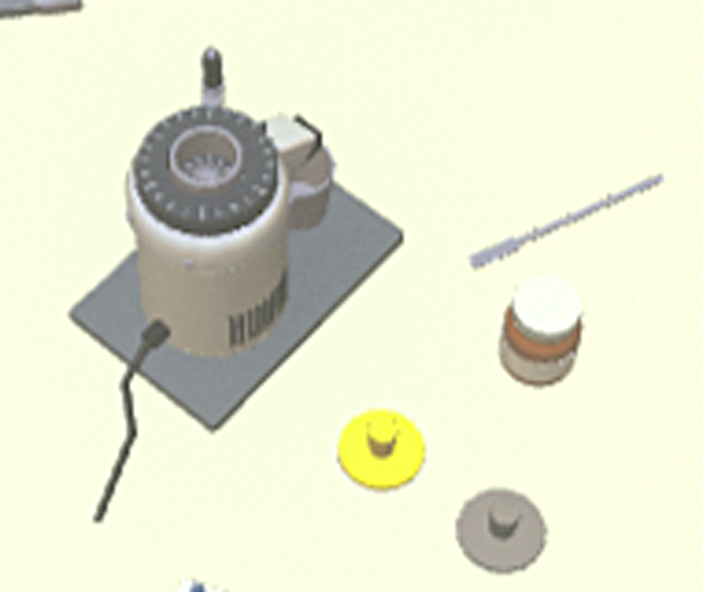

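```bash
cat > h.py <<'E'
from rig import *
import numpy as np, cv2
def ray(n,u,v,z):
    c=camera_params(n);d=c["rotation"]@np.linalg.solve(c["K"],[u,v,1.]);p=c["position"];return p+d*(z-p[2])/d[2]
def proj(n,P):
    c=camera_params(n);q=c["K"]@(c["rotation"].T@(np.asarray(P)-c["position"]));return q[:2]/q[2]
def cloud(n,d):
    c=camera_params(n);v,u=np.mgrid[:420,:560];r=np.stack([u,v,np.ones_like(u)],-1)@np.linalg.inv(c["K"]).T
    return (r*d[...,None])@c["rotation"].T+c["position"]
E
python3 - <<'E'
from h import *
print("throat",ray("top",308.3,184.4,.22),ray("scene",255.7,192.4,.22))
print("post",ray("top",321.7,211.7,.25),ray("scene",256.8,164,.25))
print("jar",ray("top",204.5,222,.085),ray("scene",347,232.5,.085))
for n,f,box in(("top","top0",(140,270,130,350)),("scene","scene0",(150,310,200,390))):
    im=cv2.imread(f"pics/{f}.png").astype(int); d=np.load(f+".npy"); P=cloud(n,d)
    z=P[...,2]
    # mill top: points 0.2..0.225 and near
    a,b,c,e=box; m=np.zeros(z.shape,bool);m[a:b,c:e]=1
    k=m&(z>.198)&(z<.217); q=P[k]; print(n,"collar pts",k.sum(),q.min(0),q.max(0),np.median(q,0))
    k=m&(z>.2175)&(z<.225); q=P[k]; print(n,"rim pts",k.sum(),q.min(0),q.max(0),np.median(q,0))
    k=m&(z>.228)&(z<.26); q=P[k]; print(n,"post pts",k.sum(),q.mean(0) if k.sum() else 0, q.min(0),q.max(0))
    k=m&(z>.015)&(z<.027)&((im.max(-1)-im.min(-1))<40); 
    nn,l,st,ce=cv2.connectedComponentsWithStats(k.astype(np.uint8))
    for i in range(1,nn):
        if st[i,4]>150: q=P[l==i];print(st[i],ce[i],ray(n,*ce[i],.021),(q.min(0)+q.max(0))/2)
    # cap knob
    for zz in(.03,.04):
        pass
# check depth-plane noise
P=cloud("top",np.load("top0.npy"));q=P[300:330,100:150,2] ;print("bench z",q.mean(),q.std())
E
```

```text
throat [0.53867765 0.01994923 0.22      ] [0.54129702 0.02596956 0.22      ]
post [ 0.47597998 -0.00796881  0.25      ] [ 0.47441896 -0.00442787  0.25      ]
jar [0.46259581 0.2715628  0.085     ] [0.46855671 0.27805434 0.085     ]
top collar pts 1371 [ 0.46354759 -0.03381932  0.19816186] [0.59421293 0.07161457 0.21696944] [0.53618741 0.01786772 0.21109145]
top rim pts 110 [ 0.4715835  -0.01270185  0.21750454] [0.58668022 0.04488269 0.22467809] [0.54164441 0.01840254 0.21918772]
top post pts 37 [ 0.4758718  -0.00727493  0.24701609] [ 0.4700421  -0.01306652  0.22951725] [ 0.48188529 -0.00109848  0.25395664]
[184 149  26  25 426] [196.46948357 161.51408451] [0.62585335 0.30830898 0.021     ] [0.62721427 0.30871345 0.02095641]
[ 262  155   75  103 2230] [295.76188341 221.95426009] [0.46878182 0.04607256 0.021     ] [0.51212061 0.03751288 0.0209977 ]
[325 165  20  30 218] [336.60550459 176.70642202] [ 0.5881514  -0.05977764  0.021     ] [ 0.58109102 -0.05459955  0.02092482]
scene collar pts 901 [ 0.4641163  -0.0306986   0.19811448] [0.59378116 0.07642284 0.21697838] [0.54412071 0.0243892  0.21059611]
scene rim pts 69 [ 0.46997925 -0.01201664  0.21758638] [0.56869747 0.06215585 0.22466277] [0.53371229 0.01310412 0.21961556]
scene post pts 39 [ 0.47755292 -0.00301077  0.24189799] [ 0.47023226 -0.00954852  0.22830211] [0.48256855 0.00212127 0.25420271]
[ 237  199   72   67 1182] [275.46446701 232.53807107] [0.52624137 0.07783061 0.021     ] [0.52103242 0.06800108 0.02098956]
[219 217  22  31 325] [230.73230769 232.96307692] [ 0.58708421 -0.04179313  0.021     ] [ 0.57556263 -0.04049474  0.02083487]
[323 282  24  23 345] [334.67536232 293.19710145] [0.62855857 0.31375506 0.021     ] [0.62607368 0.31307485 0.02107315]
bench z 0.00531265333281159 0.08768347339437918
```

Cap candidates in the top view are yellow (152,140), yellow (237,170) and grey (196,161). The grey one is the target: the enlarged crop shows it grey with the same flange and knob, and the other two are yellow. The lever post is at (322,212) in the top view, pointing at about 204°. Next I'll check reachability along the arc.

```bash
cat >> h.py <<'E'
def rotz(a,s=1):  # tool down, jaw axis along angle a (rad)
    z=np.array([np.cos(a),np.sin(a),0])*s;x=np.array([0,0,-1.]);return np.column_stack([x,np.cross(z,x),z])
C=np.array([.540,.023])
def pose(deg,z,s=1,r=.070,C=C,off=0):
    a=np.radians(deg);t=np.array([-np.sin(a),np.cos(a)])
    return np.append(C+r*np.array([np.cos(a),np.sin(a)])+t*off,z),rotz(a+np.pi/2,s)
E
python3 - <<'E'
from h import *
np.set_printoptions(precision=2,suppress=True)
for s in(1,-1):
    for d in(210,204,180,150,120,95):
        p,R=pose(d,.247,s);print(s,d,inverse_kinematics(p,R), inverse_kinematics(p+[0,0,.1],R) is not None)
    p=[.627,.311]
    for a in (0,90,180,270,45): print("cap",a,inverse_kinematics(p+[.049],rotz(np.radians(a))),"th",inverse_kinematics([*C,.255],rotz(np.radians(a)))) if s>0 else 0
print(sense()["time_s"])
E
```

```text
1 210 [-0.69  0.18  0.72  2.02 -0.14  0.99 -0.95] True
1 204 [-0.72  0.17  0.73  2.03 -0.14  0.99 -1.07] True
1 180 [-0.82  0.16  0.77  2.04 -0.14  0.98 -1.55] True
1 150 [-1.14  0.27  1.13  2.03 -0.29  1.01 -1.96] True
1 120 [-1.13  0.36  1.13  1.97 -0.37  1.05 -2.46] True
1 95 [ 0.62  0.51 -1.17  1.82  0.51  1.16  2.51] True
cap 0 [-0.68  0.73  0.25  1.64 -0.23  0.8  -0.34] th [-0.56  0.27  0.54  1.88 -0.16  1.04  0.04]
cap 90 [-0.51  0.72 -0.02  1.62  0.02  0.8   1.04] th [-0.41  0.25  0.35  1.87 -0.1   1.03  1.55]
cap 180 [-0.29  0.75 -0.35  1.61  0.32  0.84  2.38] th [ 0.75  0.5  -1.17  1.81  0.5   1.17  2.56]
cap 270 [-0.87  0.78  0.53  1.65 -0.49  0.85 -1.7 ] th [-0.75  0.3   0.78  1.89 -0.25  1.05 -1.43]
cap 45 [-0.6   0.72  0.11  1.63 -0.1   0.8   0.35] th [-0.49  0.26  0.45  1.88 -0.13  1.03  0.8 ]
-1 210 [-0.4   0.16  0.38  2.01 -0.07  0.99  2.11] True
-1 204 [-0.42  0.15  0.39  2.02 -0.07  0.98  1.99] True
-1 180 [-0.47  0.14  0.38  2.03 -0.06  0.98  1.5 ] True
-1 150 [-0.54  0.16  0.37  2.   -0.07  0.99  0.92] True
-1 120 [-0.6   0.22  0.41  1.95 -0.1   1.    0.39] True
-1 95 [-0.63  0.27  0.47  1.88 -0.14  1.02 -0.02] True
0.1
```

Run:
```python
from h import *
np.set_printoptions(precision=4,suppress=True)
command_gripper(.040,20)
p,R=pose(204.2,.34,-1)
movep(p,R); s=sense();print(s["time_s"],s["position"],s["wrist_force"],s["finger_gap"])
hit=move_l([p[0],p[1],.247],feed=.12,until_force=6); s=sense();print(hit,s["time_s"],s["position"],s["wrist_force"],s["finger_gap"])
for n in("scene","top"):
    p,d=camera(n);x=cv2.cvtColor(p,cv2.COLOR_RGB2BGR)
    c=x[120:260,190:350] if n=="scene" else x[140:270,230:390]
    cv2.imwrite(f"pics/{n}1.png",cv2.convertScaleAbs(cv2.resize(c,None,fx=4,fy=4,interpolation=cv2.INTER_CUBIC),alpha=1.6,beta=20))
F=[]
for i in range(10): sleep(.01);F.append(sense()["wrist_force"])
print(np.mean(F,0),np.std(F,0))
```

```text
3.0333 [ 0.4763 -0.0049  0.3399] [-0.428   0.6903 -0.1938] 0.04002195504212149
False 3.9583 [ 0.4767 -0.0056  0.2476] [-0.6695 -0.6864  0.2853] 0.04007710988592338
[-0.0679  0.3008  0.352 ] [0.2593 0.5848 0.5827]
```

View pics/scene1.png

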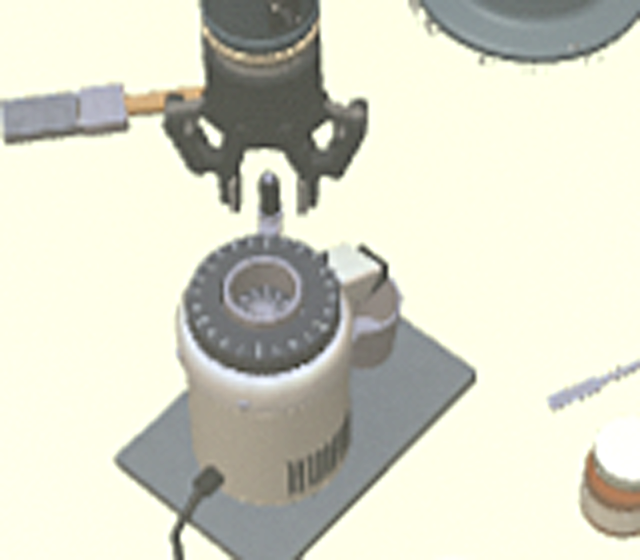

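View pics/top1.png

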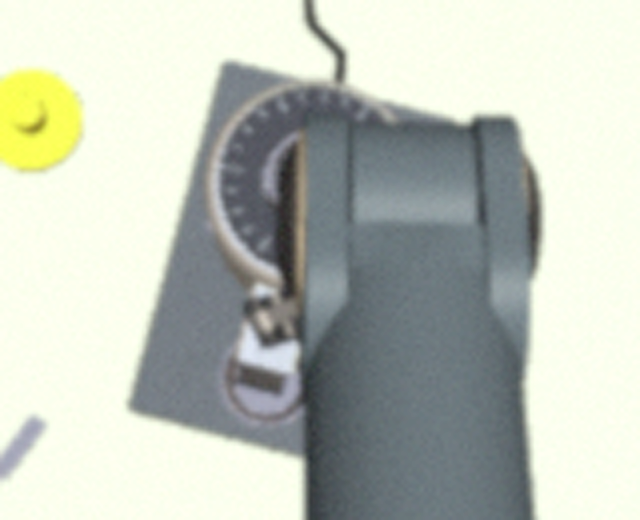

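```bash
cat >> h.py <<'E'
def force(n=8):
    F=[]
    for i in range(n): sleep(.008);F.append(sense()["wrist_force"])
    return np.mean(F,0)
def tang(deg,F):
    a=np.radians(deg);return float(F@[-np.sin(a),np.cos(a),0]),float(F@[np.cos(a),np.sin(a),0])
def angnow():
    d=sense()["position"][:2]-C;return np.degrees(np.arctan2(d[1],d[0]))%360
E
python3 - <<'E'
from h import *
np.set_printoptions(precision=4,suppress=True)
command_gripper(.017,20); s=sense();F0=force(20)
print(s["time_s"],s["position"],s["finger_gap"],F0,tang(204.2,F0))
np.save("F0.npy",F0)
a=204.2;log=[]
while a>170:
    p,R=pose(a-2,.247,-1); hit=move_l(p,R,feed=.03,until_force=7); a-=2
    ft,fr=tang(a,force()-F0); log.append((round(angnow(),1),round(ft,1),round(fr,1)))
    if hit or ft>4: print("STOP",hit);break
print(log,sense()["time_s"],a)
E
```

```text
4.4917 [ 0.4762 -0.0057  0.2471] 0.016825254828424403 [ 0.1252 -0.028   0.0076] (0.07681747719257578, -0.10272334289026312)
[(np.float64(202.4), 1.1, 0.4), (np.float64(200.5), 2.3, 0.4), (np.float64(198.0), 1.1, 0.1), (np.float64(195.9), -0.1, -0.1), (np.float64(193.8), -0.8, 0.1), (np.float64(192.0), -1.3, -0.1), (np.float64(190.5), -0.2, 0.0), (np.float64(188.3), -0.0, 0.0), (np.float64(186.8), 2.1, 0.1), (np.float64(184.3), 1.7, 0.3), (np.float64(181.8), 0.1, -0.0), (np.float64(180.0), -0.1, 0.2), (np.float64(177.7), -2.2, -0.1), (np.float64(176.3), -0.6, 0.1), (np.float64(174.4), 0.2, 0.3), (np.float64(172.6), 1.1, 0.6), (np.float64(170.6), 2.3, 0.6), (np.float64(168.0), 0.7, 0.1)] 10.3583 168.2
```

Run:
```python
from h import *
F0=np.load("F0.npy")
a=168.2;log=[]
while a>92:
    st=2 if (not log or log[-1][1]<3) else 1
    p,R=pose(a-st,.247,-1); hit=move_l(p,R,feed=.03,until_force=6); a-=st
    ft,fr=tang(a,force(8 if st==2 else 15)-F0); log.append((float(round(angnow(),1)),round(ft,1),round(fr,1)))
    if hit or ft>6.5: print("STOP",hit);break
print(log,sense()["time_s"],a)
```

```text
STOP False
[(165.9, -0.2, 0.0), (163.7, -1.4, -0.2), (162.0, -1.5, 0.1), (160.5, 0.0, -0.1), (158.4, 0.2, 0.3), (156.8, 2.5, 0.1), (154.2, 1.6, 0.1), (151.9, 0.3, 0.0), (150.0, -0.1, 0.2), (147.6, -2.1, 0.1), (146.3, -0.5, 0.2), (144.4, 0.1, 0.1), (142.6, 1.5, 0.1), (141.1, 5.4, 0.1), (140.4, 6.0, 0.1), (139.7, 7.2, 0.3)] 15.5417 138.2
```

The force trace shows regular 15° detents, with notches at 204, 189, 174 and 159. After the 144° notch the push rises steeply to 7.2 N, so 144° is the zero notch. Four clicks back puts the lever at 204°.

Run:
```python
from h import *
F0=np.load("F0.npy")
a=138.2;log=[]
while a<204.1:
    st=min(3,204.2-a)
    p,R=pose(a+st,.247,-1); hit=move_l(p,R,feed=.04,until_force=9); a+=st
    ft,fr=tang(a,force(5)-F0); log.append((float(round(angnow(),1)),round(ft,1)))
    if hit: print("HIT");break
print(log,sense()["time_s"],a)
command_gripper(.040,20)
sleep(.2)
s=sense();print(s["time_s"],s["position"],s["finger_gap"])
p=s["position"];move_l([p[0],p[1],.31],feed=.15)
q=pose(204.2,.31,-1)[0]; 
move_l([C[0]+.02,C[1]+.22,.33],feed=.3)
for n in("scene","top"):
    p,d=camera(n);x=cv2.cvtColor(p,cv2.COLOR_RGB2BGR);cv2.imwrite(f"pics/{n}2f.png",x);np.save(f"{n}2.npy",d)
    c=x[120:260,190:350] if n=="scene" else x[140:270,230:390]
    cv2.imwrite(f"pics/{n}2.png",cv2.convertScaleAbs(cv2.resize(c,None,fx=4,fy=4,interpolation=cv2.INTER_CUBIC),alpha=1.6,beta=20))
    P=cloud(n,d);k=(P[...,2]>.229)&(P[...,2]<.256)&(np.hypot(P[...,0]-.5400,P[...,1]-.023)<.09)&(np.hypot(P[...,0]-.5400,P[...,1]-.023)>.055)
    print(n,k.sum(),P[k].mean(0))
print(sense()["time_s"])
```

```text
[(141.5, 4.9), (143.3, 0.4), (146.6, -0.9), (149.7, -1.8), (153.5, -0.2), (156.9, 2.1), (159.0, 0.1), (161.8, -0.7), (164.9, -1.6), (168.5, -0.1), (171.9, 1.9), (174.0, -0.3), (176.8, -0.8), (179.9, -1.7), (183.5, 0.1), (186.9, 1.9), (189.0, -0.1), (191.8, -0.9), (194.9, -1.6), (198.5, -0.5), (201.9, 1.7), (204.0, -0.0)] 21.9583 204.2
22.5083 [ 0.47613667 -0.00567096  0.24698514] 0.03981528319655777
scene 37 [ 0.47674119 -0.00292929  0.24276135]
top 37 [ 0.47576577 -0.00724427  0.24757868]
24.2
```

View pics/top2.png

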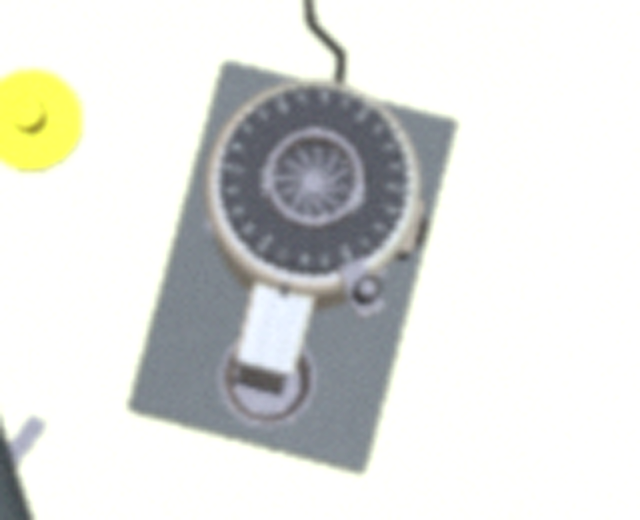

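View pics/scene2.png

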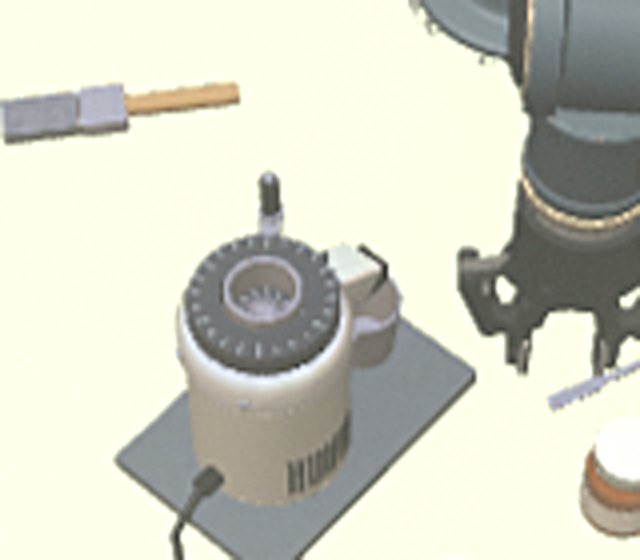

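Post is back in the fourth notch (top px (322,212), identical to the start image; zero-notch force trace counted four detents). Now I'll probe the throat's inside wall lightly to pin down its centre in robot coordinates.

Run:
```python
from h import *
np.set_printoptions(precision=4,suppress=True)
R=rotz(np.pi/2)
command_gripper(0.0,20)
movep([*C,.29],R)
hit=move_l([*C,.236],feed=.08,until_force=4); s=sense();print(hit,s["position"],s["finger_gap"],s["time_s"])
if not hit:
    c=C.copy()
    for ax in(1,0,1):
        e=[]
        for sg in(1,-1):
            t=c.copy();t[ax]+=sg*.014
            h=move_l([*t,.236],feed=.03,until_force=3.5);x=sense();e.append(x["position"][ax]);print(ax,sg,h,x["position"],x["wrist_force"])
            move_l([*c,.236],feed=.06)
        c[ax]=np.mean(e)
        move_l([*c,.236],feed=.06)
    print("centre",c); np.save("cen.npy",c)
    move_l([*c,.29],feed=.15)
print(sense()["time_s"])
```

```text
False [0.5404 0.023  0.2364] 0.00011478318016920459 26.3917
1 1 True [0.5401 0.0322 0.2362] [ 0.5223 -2.2404  2.0124]
1 -1 True [0.5399 0.0112 0.2356] [1.0075 2.1018 1.5423]
0 1 True [0.5508 0.0216 0.2353] [ 0.5746  0.146  -0.1072]
0 -1 True [0.5284 0.0216 0.236 ] [ 1.3111 -0.1286  1.4516]
1 1 True [0.5395 0.032  0.2357] [ 0.6778 -0.8452  2.2924]
1 -1 True [0.5395 0.0111 0.2357] [1.1599 1.9206 2.5014]
centre [0.5396 0.0216]
32.1333
```

Run:
```python
from h import *
np.set_printoptions(precision=4,suppress=True)
cap=np.array([.627,.310])
command_gripper(.045,20)
movep([*cap,.12],rotz(0))
print(move_l([*cap,.049],feed=.12,until_force=6))
command_gripper(.0,20); s=sense();print(s["finger_gap"],s["position"],s["wrist_force"],s["time_s"])
command_gripper(.04)
move_l([*cap,.09],feed=.15)
movep([*cap,.09],rotz(np.pi/2))
print(move_l([*cap,.049],feed=.12,until_force=6))
command_gripper(.0,35); s=sense();print(s["finger_gap"],s["position"],s["wrist_force"],s["time_s"])
x,d=camera("scene");cv2.imwrite("pics/g.png",cv2.resize(cv2.cvtColor(x,cv2.COLOR_RGB2BGR)[220:340,270:400],None,fx=4,fy=4))
```

```text
False
0.021143560256087303 [0.6275 0.3102 0.05  ] [-0.4321 -0.023   2.1489] 35.2167
False
0.021047583536300013 [0.6275 0.3103 0.0499] [0.2493 0.0217 1.0433] 37.9417
```

View pics/g.png

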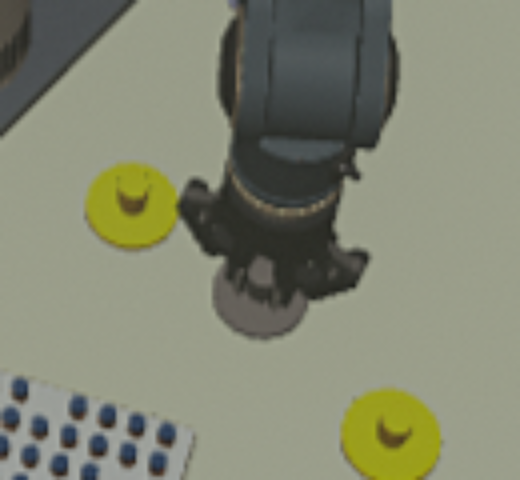

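Run:
```python
from h import *
np.set_printoptions(precision=4,suppress=True)
c=np.load("cen.npy");R=rotz(np.pi/2)
move_l([.627,.310,.15],feed=.2)
movep([.57,.14,.33],R)
movep([*c,.33],R)
move_l([*c,.277],feed=.12)
e=sense()["position"][:2]-c;cmd=c-e
h=move_l([*cmd,.250],feed=.035,until_force=6);s=sense();print(e,h,s["position"],s["wrist_force"],s["finger_gap"],s["time_s"])
x,d=camera("scene");cv2.imwrite("pics/ins.png",cv2.convertScaleAbs(cv2.resize(cv2.cvtColor(x,cv2.COLOR_RGB2BGR)[120:260,190:350],None,fx=4,fy=4),alpha=1.6,beta=20))
```

```text
[0.0005 0.0008] True [0.5391 0.0216 0.2552] [-0.5031  0.8239  3.9358] 0.02059885066033184 41.4167
```

View pics/ins.png

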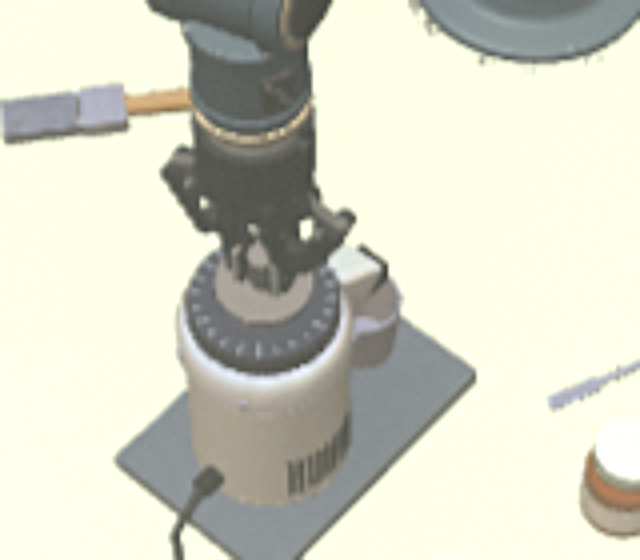

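The cap stopped at TCP z 0.2552, and the expected home height is 0.2559. I'll release, retreat and check it.

Run:
```python
from h import *
np.set_printoptions(precision=4,suppress=True)
c=np.load("cen.npy")
command_gripper(.036)
s=sense()["position"];move_l([s[0],s[1],.34],feed=.12)
movep([.50,.25,.36],rotz(np.pi/2))
for n in("scene","top"):
    p,d=camera(n);x=cv2.cvtColor(p,cv2.COLOR_RGB2BGR);cv2.imwrite(f"pics/{n}3f.png",x)
    w=x[120:260,190:350] if n=="scene" else x[140:270,230:390]
    cv2.imwrite(f"pics/{n}3.png",cv2.convertScaleAbs(cv2.resize(w,None,fx=4,fy=4,interpolation=cv2.INTER_CUBIC),alpha=1.6,beta=20))
    P=cloud(n,d);r=np.hypot(P[...,0]-c[0],P[...,1]-c[1]);z=P[...,2]
    k=(r<.028)&(r>.016)&(z>.22)&(z<.25);print(n,"flange z",np.median(z[k]),z[k].std(),k.sum())
    A=np.c_[P[k][:,:2]-c,np.ones(k.sum())];print("tilt",np.linalg.lstsq(A,z[k],rcond=None)[0])
    k=(r<.009)&(z>.24)&(z<.28);print("knob top",np.median(z[k]),k.sum())
    k=(z>.229)&(z<.256)&(r<.09)&(r>.055);print("post",P[k].mean(0),k.sum())
print(sense()["time_s"])
```

```text
scene flange z 0.2263350087412348 0.0026767166028112163 155
tilt [-0.0116  0.0185  0.2264]
knob top 0.256018566354582 41
post [ 0.4775 -0.0027  0.2442] 35
top flange z 0.2261927798443577 0.001906306617903639 348
tilt [ 0.0046 -0.0115  0.2262]
knob top 0.25728025756058404 56
post [ 0.4758 -0.0074  0.2481] 36
43.65
```

View pics/top3.png

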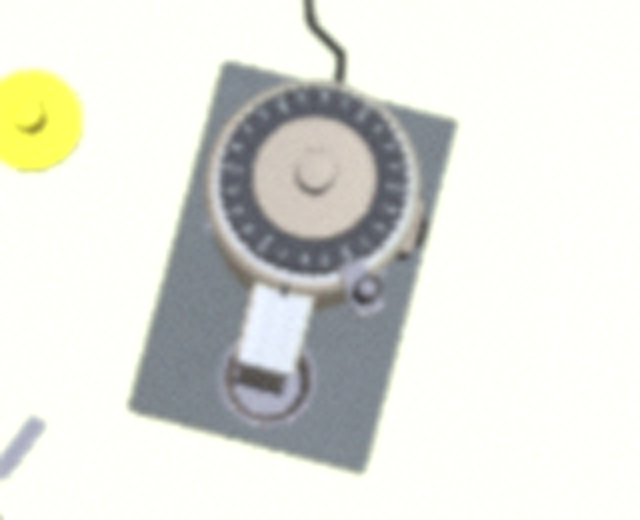

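View pics/scene3f.png

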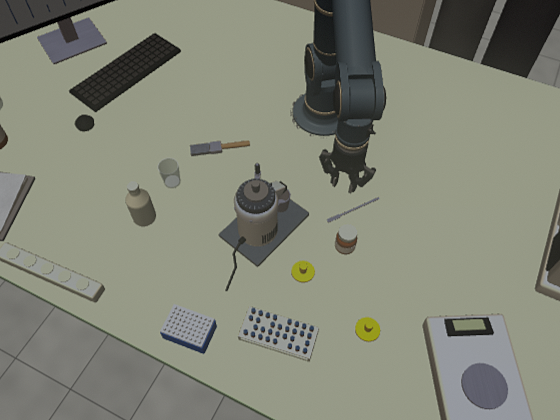

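The flange top measures 226.3 mm against the expected 227 mm and is level. The cap is centred on the throat (top crop (315,175)), the post hasn't moved from the fourth notch, and the jar, beaker, bottle, brush, spatula and yellow caps are all in place. I'm handing the job in.

```bash
python3 -c "
from rig import *
print(finish_job(), sense()['time_s'])"
```

```text
the job is handed in; nothing more can be done
the job is handed in; nothing more can be done
```

The mill is set four clicks open of the touch point, and the grey dust cap is on the throat, fully home. I handed the job in after about 44 s of the 72 s allowed.

- **Burr touch:** I turned the lever clockwise in small steps. The usual 2 N clicks came at 204°, 189°, 174° and 159°. Just past the notch at 144° the push rose steadily, and I stopped at 7.2 N, so 144° is the zero notch.
- **Backing off:** I then turned it back four clicks to 204°, and the force showed each of the four. The lever happened to start four clicks open, so it is back where it began. The final pictures show it unchanged there.
- **Dust cap:** I found the throat centre by touching its inside wall lightly, because the two cameras disagreed by 3–6 mm. The cap then went in on the first try. Its flange top measured 226.3 mm against an expected 227 mm, and it sits level.
- **Touch readings:** One of the side touches (+x) stopped with almost no force left on the sensor, so that axis was less certain. The fit showed no sign of it.
- **Bystanders:** The last pictures show nothing else on the bench moved, including both yellow caps.

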